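# Hold a heat sink against the rear panel for screwing

## Robot

A 7-joint arm with a two-finger parallel gripper is mounted at the origin on the work surface. World frame = base frame: x ahead of the robot, y to its left, z up, the work surface at z = 0. Lengths are in m, angles in rad, forces in N, time in s.
With the tool pointing down it reaches from about 0.425 to 0.875 m from the base axis. Payload 4.7 kg.
Tool frame: the origin (TCP) lies midway between the tips of the shut fingers; the grasp point (between the pads) lies 19 mm behind it; z points along the fingers, x is the direction in which the jaws open and shut, and the axes are right-handed (so a half turn about z gives the same grasp; the last joint's range is limited). The gripper opens to 87 mm and grips with 3 to 60 N. Pads are 19 mm wide; open, the fingers measure 117 mm over their backs; the gripper's body (75 mm by 190 mm) begins 51 mm behind the grasp point.
Start: joints at [-1.321, 0.321, -0.07, 1.45, 0.023, 1.371, -0.057], TCP at [0.152, 0.632, 0.223] pointing down, gripper open.
Joint ranges: [-2.86, 2.86], [-0.3, 2.09], [-1.38, 1.24], [0.06, 2.45], [-1.56, 4.7], [0.09, 2.05], [-2.69, 2.69]. Speed limits (rad/s): [2.57, 2.57, 3.14, 3.14, 3.14, 3.14, 3.14].

## Interface

Orientations are given as a rotation vector (axis times angle).
In Python, from bench import get_state, eyes, ticket gives the robot as it stands.
- The arm moves only by the tool carry_out, never from a script. Its argument "motion" is a list of rows, each a list of 2 entries, a list of its own where there are three numbers: the shift along the world's x, y, z in m, then the turn about the world's z in rad. A call has 1 to 20 rows; each row is the pose to reach, as a shift and turn from the pose commanded when the call began; what a row does not reach only later rows make up. A row lasts 1/10 s, in which the tool goes at most 50 mm and 8.59 degrees, less where a joint would pass 70% of its speed; a pose out of reach is approached as far as the arm can. A call with a gripper value outside its range is refused whole. "grip" is the gripper command: -1 is fully open, 1 is shut, values between are in proportion, set as the call begins (left out, the last holds). The fingers move at their own pace and stop on an object; "squeeze" is the grip in N (left out, the last holds). Time passes only in rows, so rows that repeat a pose let the fingers close. It gives the time, the measured TCP pose, the force and the opening at its end, in the units of the state.
- get_state(): the state, without advancing time (a new reading comes with each control period).
- eyes.get_image(name): name is "side" or "top"; returns a dict with "pixels" (400x640x3 uint8, blue, green, red), "mtx" (3x3 intrinsics, pixels), "dist_coeffs" ([k1, k2, p1, p2, k3] as OpenCV has them; the pictures are not rectified), "extrinsics" (4x4, takes a point from camera to world coordinates). Camera axes: x right, y down, z forward; pixel columns grow to the right and rows downward; lengths in m; the calibration is good to about 2 mm. A picture is of the moment at which its call begins. There is no depth.
- ticket.close_job(): hands the job in, once; it reports no verdict.
The state is a dict: "time": time; "joint_positions": joint angles; "qd": joint speeds; "joint_torque": joint torques, N m; "position": TCP position; "tool_rot": TCP orientation; "ft_force": force on the tool from outside, world axes, zero at the start; "torque": the same for the moment, N m; "grip_width": opening from 0.0 (shut) to 1.0 (fully open).
Only numpy, scipy, OpenCV 4.12 (cv2) and the standard library are available. Lean on these libraries where they do the work, as an engineer would, in place of code of your own. Each camera call takes 0.05 s, during which the arm holds its last target. There are 200 camera calls.

## Task

Pick up the finned aluminium heat sink from the bench and stand it on the floor of the open chassis with its flat back square against the dark grey thermal pad on the rear panel and its side close up against the small yellow locating tab. Press it onto the pad with a steady push of about 12 N for a few seconds, so that a colleague can drive the screws in from behind, and finish while still holding and pressing it there: do not let go. Never ram the pad, and leave the other things on the bench where they are.

Things in the scene. Friction and masses are not known exactly. Their poses are not given: they have to be found in the camera images.
- heat_sink_center (a point): Centre of the bare aluminium heat sink: an upright extrusion 30 mm deep (x), 50 mm wide (y), 60 mm tall (z), about 0.14 kg, standing loose on the bench, its centre 30 mm above its underside. Its +x side is the flat back (a 7 mm plate); six 3 mm upright fins point to -x. The two outer fins are flat sides 50 mm apart, good to grip across (along y) from above; fingertips must stay over 10 mm above its underside to clear the tab.
- heat_sink_back (a point): Centre of the heat sink's flat back face, 15 mm from its centre along its +x, same axes.
- seat (a point): Seat on the chassis: where the centre of the heat sink's flat back belongs when it stands on the chassis floor (30 mm below), its +y side touching the tab, its back just touching the relaxed pad. x points squarely into the pad, y along the panel, z up. The steel rear panel stands 6 mm beyond. The floor is clear for 68 mm to -y of this point and for 90 mm before the pad.
- tab (a point): Centre of the yellow locating tab, an upright lug on the chassis floor beside the heat sink's place, 24 mm long (x), 3 mm thick (y), 8 mm tall; same axes as the seat. Its -y face is the side stop for the heat sink, 25 mm to +y of the seat point.
- chassis: Open grey sheet-steel tray fixed to the bench, 200 (x) x 240 (y) mm, origin under its centre, on a 2 mm mat; smooth floor 2 mm thick on which metal slides easily. Rear panel at its +x end, 64 mm tall; other flanges 20 mm tall. A circuit board and a transformer, all under 45 mm tall, stand in its +y half, 65 mm or more to +y of the seat point; a mains inlet is on the panel there.
- gap_pad: Dark grey soft thermal pad on the inside of the rear panel, 34 x 34 mm, 6 mm thick; origin at the centre of its free face, same axes as the seat. It gives like a spring, about 5 N per mm, up to 4 mm, then is solid.
- fan: Black square cooling fan lying flat, 50 x 50 x 20 mm, origin under its centre. Leave alone.
- transformer: Small dark iron-core transformer with a yellow bobbin, 48 x 42 x 40 mm tall, origin under its centre. Leave alone.
- meter: Yellow multimeter lying face up, 150 x 75 x 40 mm, origin under its centre. Leave alone.
- tape: Roll of brown tape lying flat, 90 mm across, 18 mm high, origin under its centre. Leave alone.
- screwdriver: Screwdriver with a red handle lying on the bench, 190 mm long, below 35 mm high. Leave alone.
- screw_dish: Open grey dish of screws, 90 x 70 x 22 mm, origin under its centre. Leave alone.
Mind the look-alikes: they are no part of the job. What is shaped like the part that bears heat_sink_center but red or turquoise is not meant.

How it is judged:
By the outcome, as a careful person would: the job done as asked, in the order asked, and still so for the second after the job is handed in, while the arm keeps its last pose, push and grip.
It also fails if it takes over 54 s, if anything falls off the work surface, if the arm or the gripper's body presses on something with over 40 N, if the wrist force passes 120 N, or if a joint passes its speed limit or range.

## Working session

There is one attempt and no reset: what is moved stays moved. The work goes in short steps, Python scripts to look and compute and a tool call to move; the robot and the scene stay as the last step left them, time stands still between calls to the robot, and variables do not carry over. Pictures are saved under pics/ and viewed, about 8 in all and at most 12, crops included, and the job is handed in when it is done.

Besides the shell and the picture viewer there is one more tool, called by a JSON object that holds its "name" and its "arguments", one argument or row to a line. carry_out: Moves the arm, as the interface text tells. Its arguments: {"type":"object","properties":{"motion":{"type":"array","items":{"type":"array"}},"grip":{"type":"number"},"squeeze":{"type":"number"}},"required":["motion"]}

```bash
ls; mkdir -p pics
cat > h.py <<'E'
import numpy as np, cv2
from bench import get_state, eyes, ticket
def ray(im,uv):
    p=cv2.undistortPoints(np.array(uv,float).reshape(-1,1,2),im["mtx"],np.array(im["dist_coeffs"],float)).reshape(-1,2)
    E=np.array(im["extrinsics"]); d=np.c_[p,np.ones(len(p))]@E[:3,:3].T
    return E[:3,3],d
def plane(im,uv,z):
    o,d=ray(im,uv); return o+d*((z-o[2])/d[:,2])[:,None]
def proj(im,P):
    E=np.linalg.inv(np.array(im["extrinsics"])); 
    return cv2.projectPoints(np.array(P,float).reshape(-1,3),cv2.Rodrigues(E[:3,:3])[0],E[:3,3],np.array(im["mtx"],float),np.array(im["dist_coeffs"],float))[0].reshape(-1,2)
def tri(a,ua,b,ub):
    o1,d1=ray(a,[ua]);o2,d2=ray(b,[ub]);d1=d1[0];d2=d2[0]
    s=np.linalg.lstsq(np.c_[d1,-d2],o2-o1,rcond=None)[0]; p,q=o1+s[0]*d1,o2+s[1]*d2
    return (p+q)/2,np.linalg.norm(p-q)
E
python3 - <<'E'
from h import *
import pickle
for n in("top","side"):
    im=eyes.get_image(n); im={k:np.array(v) for k,v in im.items()}; pickle.dump(im,open(n+"0.pkl","wb")); cv2.imwrite(f"pics/{n}0.png",im["pixels"]); print(n,im["extrinsics"].round(3).tolist(),im["mtx"].tolist())
s=get_state();print(s)
E
```

```text
pics
top [[-0.021, -0.995, 0.099, 0.449], [-1.0, 0.019, -0.018, 0.026], [0.016, -0.099, -0.995, 1.11], [0.0, 0.0, 0.0, 1.0]] [[370.358235326554, 0.0, 324.35878502637127], [0.0, 370.358235326554, 201.52940875994344], [0.0, 0.0, 1.0]]
side [[0.834, -0.381, 0.398, 0.049], [-0.551, -0.589, 0.591, -0.76], [0.009, -0.713, -0.702, 0.984], [0.0, 0.0, 0.0, 1.0]] [[506.10798844988517, 0.0, 318.02238250785376], [0.0, 506.10798844988517, 200.67884729699577], [0.0, 0.0, 1.0]]
{'time': 0.1, 'joint_positions': array([-1.32089793,  0.32176488, -0.07010986,  1.45152247,  0.02261136,
        1.37076915, -0.05688649]), 'qd': array([ 8.95215530e-04, -1.14004063e-03,  4.43765032e-04, -4.15514536e-03,
        5.60117550e-04, -1.65631730e-03, -1.95292500e-05]), 'joint_torque': array([ 3.13807022e-04, -4.92577064e+01, -4.05481188e-01, -3.13394380e+01,
       -6.41397550e-02,  3.97079706e-02,  7.19509717e-05]), 'position': array([0.15177741, 0.63154672, 0.221576  ]), 'tool_rot': array([ 2.46638338e+00,  1.94411566e+00, -1.97388138e-03]), 'ft_force': array([ 0.92362283, -0.1032634 ,  0.01585401]), 'torque': array([-0.05101411, -0.05519304, -0.01093477]), 'grip_width': 0.9976757231846595}
```

View pics/top0.png

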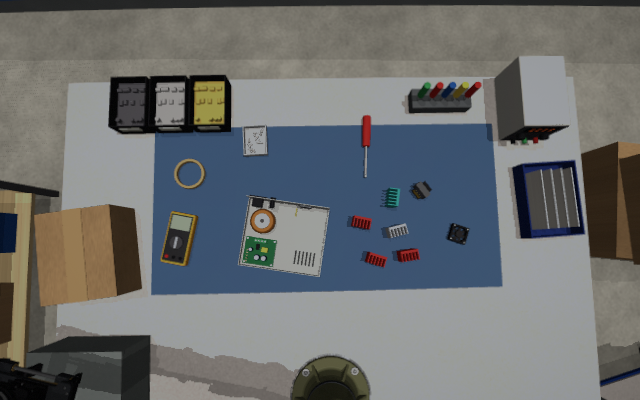

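View pics/side0.png

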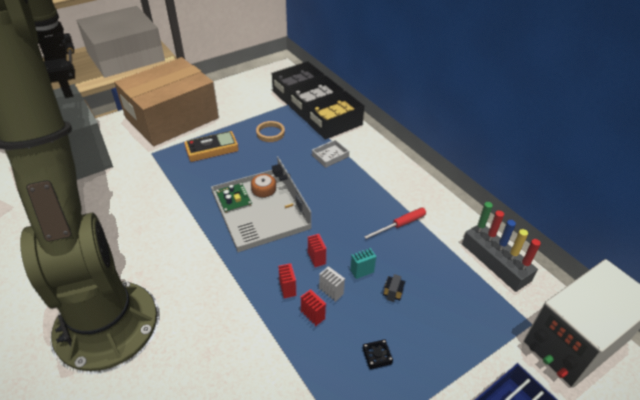

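Top view: the candidates are grey (398,230), red (361,222), (376,259) and (408,255), and turquoise (392,197). The bare grey one fits the description. In the side view it is at (332,283). The chassis is at about (285,235) in the top view, with its rear panel towards +x. I'll confirm these in an enlarged crop.

Run:
```python
from h import *
import pickle
T=pickle.load(open("top0.pkl","rb"));S=pickle.load(open("side0.pkl","rb"))
r=lambda p,f:cv2.resize(p,None,fx=f,fy=f,interpolation=cv2.INTER_CUBIC)
a=r(T["pixels"][180:280,340:440],4);b=r(S["pixels"][230:330,270:370],4)
c=r(T["pixels"][185:285,230:340][:50],3.6); d=r(S["pixels"][150:250,205:315],3.6)
cv2.imwrite("pics/c1.png",np.hstack([a,b]))
c=r(T["pixels"][190:240,250:330],5);d=r(S["pixels"][155:240,235:315],4)
o=np.zeros((340,720,3),np.uint8);o[:250,:400]=c;o[:,400:720]=d
cv2.imwrite("pics/c2.png",o)
```

```text
(no output)
```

View pics/c1.png

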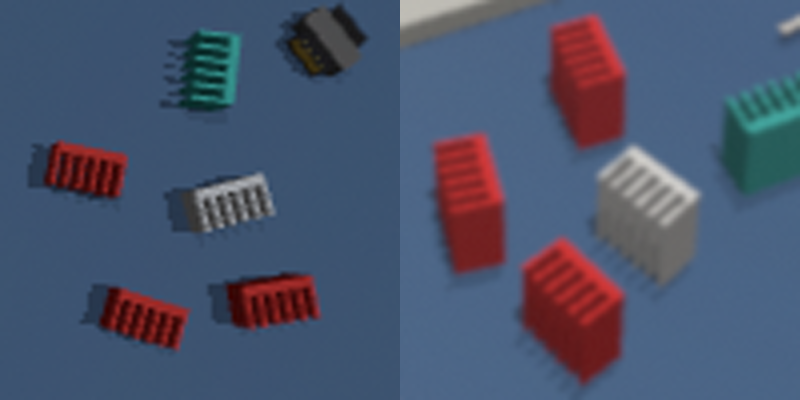

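View pics/c2.png

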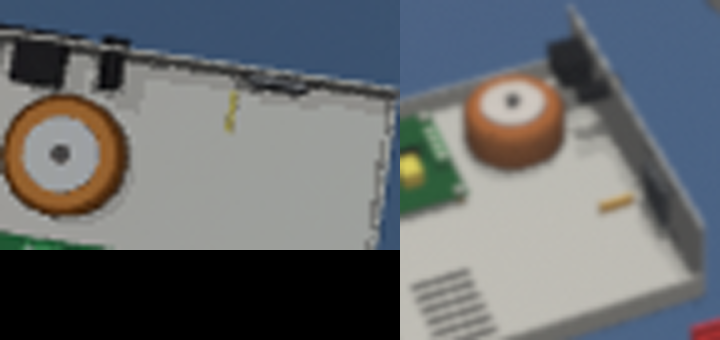

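The crop confirms it: the bare grey part is the heat sink, with its plate facing +x and its fins facing -x. In c2 the tab is at top ≈(296,212) and side ≈(289,206), and the dark pad is at side ≈(299,204). Next I'll measure them.

```bash
cat > m.py <<'E'
from h import *
import pickle
T=pickle.load(open("top0.pkl","rb"));S=pickle.load(open("side0.pkl","rb"))
def mask(im,box,f,k=8):
    x0,y0,x1,y1=box; p=cv2.resize(im["pixels"][y0:y1,x0:x1],None,fx=k,fy=k,interpolation=cv2.INTER_CUBIC)
    m=f(cv2.cvtColor(p,cv2.COLOR_BGR2HSV).astype(int)).astype(np.uint8)
    n,l,st,c=cv2.connectedComponentsWithStats(m); i=1+np.argmax(st[1:,4]); m=(l==i).astype(np.uint8)
    back=lambda q:(np.asarray(q,float)+.5)/k-.5+[x0,y0]
    return m,back,back(c[i]),st[i,4]/k/k
# tab
f=lambda h:(h[...,0]>15)&(h[...,0]<35)&(h[...,1]>90)
mt,bt,ct,at=mask(T,(285,195,310,225),f); ms,bs,cs,as_=mask(S,(275,190,305,218),f)
print("tab px",ct,at,cs,as_,"top@z10",plane(T,[ct],.010),"side@z9",plane(S,[cs],.009),"tri",tri(T,ct,S,cs))
r=cv2.minAreaRect(cv2.findNonZero(mt));print("tab rect",plane(T,bt(cv2.boxPoints(r)),.012)[:,:2].round(4).tolist())
# sink: bright low saturation
f=lambda h:(h[...,1]<60)&(h[...,2]>85)
mt,bt,ct,at=mask(T,(382,218,414,242),f)
mt=cv2.morphologyEx(mt,1*cv2.MORPH_CLOSE,np.ones((9,9)))
P=plane(T,bt(cv2.boxPoints(cv2.minAreaRect(cv2.findNonZero(mt)))),.062)
print("sink",P[:,:2].round(4).tolist(),P.mean(0),np.linalg.norm(np.diff(P,axis=0),axis=1))
# chassis light region
f=lambda h:(h[...,1]<50)&(h[...,2]>90)
mt,bt,ct,at=mask(T,(232,185,336,285),f,4)
h=cv2.convexHull(cv2.findNonZero(mt));r=cv2.minAreaRect(h);B=bt(cv2.boxPoints(r))
print("chassis px",B.round(1).tolist(),plane(T,B,.024)[:,:2].round(4).tolist())
b=plane(T,B,.024);print(np.linalg.norm(np.diff(b,axis=0),axis=1))
E
python3 m.py
python3 - <<'E'
from h import *
import pickle
T=pickle.load(open("top0.pkl","rb"));k=14
p=T["pixels"];a=cv2.resize(p[214:244,382:412],None,fx=13,fy=13,interpolation=cv2.INTER_NEAREST)
S=pickle.load(open("side0.pkl","rb"))["pixels"]
b=cv2.resize(S[265:303,313:351],(390,390),interpolation=cv2.INTER_NEAREST)
cv2.imwrite("pics/c3.png",np.hstack([a,b]))
E
```

```text
tab px [295.78110048 211.92793062] 6.53125 [288.62833969 205.29082606] 14.328125 top@z10 [[0.52938003 0.09180546 0.01      ]] side@z9 [[0.52572814 0.08916278 0.009     ]] tri (array([0.52884912, 0.09260183, 0.00454837]), np.float64(0.0020795802918999865))
tab rect [[0.5192, 0.0955], [0.5403, 0.0914], [0.5396, 0.0879], [0.5185, 0.0919]]
sink [[0.4779, -0.1701], [0.4902, -0.2221], [0.4592, -0.2289], [0.447, -0.177]] [ 0.46857973 -0.19956657  0.062     ] [0.0534382  0.03175991 0.05329738]
chassis px [[237.0, 264.8], [247.1, 197.1], [329.5, 209.3], [319.5, 277.0]] [[0.3785, 0.2627], [0.5747, 0.2336], [0.5341, -0.0081], [0.3386, 0.0251]]
[0.19840295 0.24517839 0.19822706]
```

View pics/c3.png

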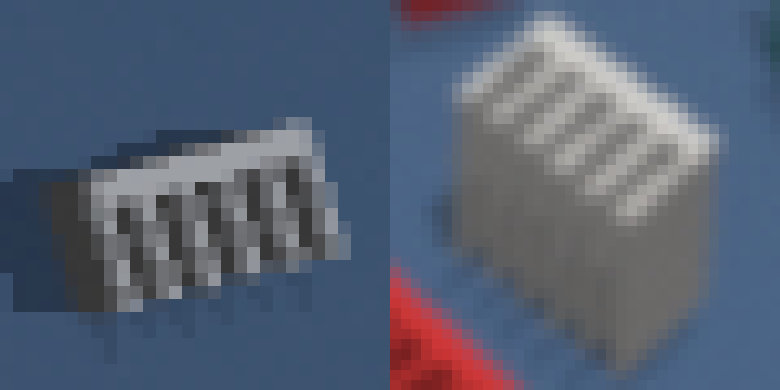

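```bash
cat > m2.py <<'E'
from m import *
print('----')
q=[(319.3,273.8),(328.1,267.1),(344.7,278.6),(336.4,286)]
q=np.array([(65,90),(155,22),(325,140),(240,215)])/(390/38)-.5+[313,265]
P=plane(S,q,.062);print("sink side",P[:,:2].round(4).tolist(),P.mean(0)[:2],np.linalg.norm(np.diff(P,axis=0),axis=1))
# plate line in top: fit
# panel outer-top edge: for each column, row of the strongest blue->grey transition (saturation drop)
def edge(im,box,axis):
    x0,y0,x1,y1=box;h=cv2.cvtColor(im["pixels"],cv2.COLOR_BGR2HSV)[...,1].astype(float);pts=[]
    for i in (range(x0,x1) if axis==0 else range(y0,y1)):
        v=h[y0:y1,i] if axis==0 else h[i,x0:x1][::-1]
        b=np.median(v[:3]); t=(b+30)/2
        j=np.argmax(v<t)
        if j<1: continue
        s=j-1+(v[j-1]-t)/(v[j-1]-v[j]); pts.append((i,y0+s) if axis==0 else (x1-1-s,i))
    return np.array(pts)
def fit(P):
    for _ in range(3):
        c=P.mean(0);u=np.linalg.svd(P-c)[2][0];n=np.array([-u[1],u[0]]);r=(P-c)@n;P=P[abs(r)<max(2*r.std(),3e-4)]
    u=u*np.sign(u[1]);return c,np.degrees(np.arctan2(-u[0],u[1])),r.std(),len(P)
for z in(.066,.068):
    e=edge(T,(275,188,327,225),0);print("panel top",z,fit(plane(T,e,z)[:,:2]))
    e=edge(S,(275,160,330,215),1);print("panel side",z,fit(plane(S,e,z)[:,:2]))
# front flange lower edge, outer at z .024 -> top view
e=edge({"pixels":T["pixels"][::-1]},(245,400-290,315,400-255),0);e[:,1]=399-e[:,1];print("front",fit(plane(T,e,.004)[:,:2]))
E
python3 m2.py | sed -n '/----/,$p'
```

```text
----
sink side [[0.4448, -0.1806], [0.4721, -0.1758], [0.485, -0.223], [0.4579, -0.2293]] [ 0.46495119 -0.20218867] [0.02772314 0.04897324 0.02779243]
panel top 0.066 (array([0.55116141, 0.07339146]), np.float64(-9.523818310871091), np.float64(0.00035142356993837954), 51)
panel side 0.066 (array([0.55018772, 0.07745862]), np.float64(-9.62886778020109), np.float64(0.0005538419868642352), 43)
panel top 0.068 (array([0.5509664 , 0.07330131]), np.float64(-9.523818310871103), np.float64(0.0003507500687051643), 51)
panel side 0.068 (array([0.54909542, 0.07563304]), np.float64(-9.628867780201093), np.float64(0.000552634881403715), 43)
front (array([0.3563936 , 0.14237203]), np.float64(-9.502688029676744), np.float64(0.00035869680293521835), 70)
```

The chassis yaw is -9.5°, and the length and width checks agree. The sink centre is about (0.467,-0.201) with yaw ≈14.3°; the two views differ by 4 mm and 2°. Moving towards the sink along an arc around the base.

{"name": "carry_out", "arguments": {
  "motion": [
    [[0.03,-0.02,0],0.02],
    [[0.065,-0.04,0],0.05],
    [[0.1,-0.06,0],0.08],
    [[0.135,-0.085,0],0.11],
    [[0.17,-0.11,0],0.14],
    [[0.2,-0.14,0],0.17],
    [[0.23,-0.17,0],0.2],
    [[0.255,-0.205,0],0.23],
    [[0.28,-0.24,0],0.26],
    [[0.3,-0.28,0],0.29],
    [[0.315,-0.32,0],0.32],
    [[0.325,-0.36,0],0.35],
    [[0.33,-0.4,0],0.38],
    [[0.335,-0.45,0],0.4],
    [[0.335,-0.5,0],0.42],
    [[0.335,-0.55,0],0.44],
    [[0.33,-0.6,0],0.46],
    [[0.33,-0.65,0],0.48],
    [[0.325,-0.7,0],0.485],
    [[0.32,-0.75,0],0.485]
  ],
  "grip": -1
}}

```text
time: 2.1
position: [0.4713, -0.1189, 0.2224]
tool_rot: [-1.928, -2.48, -0.001]
ft_force: [1.5, -0.5, -0.2]
grip_width: 0.998
```

{"name": "carry_out", "arguments": {
  "motion": [
    [[-0.002,-0.04,0],0],
    [[-0.005,-0.083,-0.02],0],
    [[-0.005,-0.083,-0.06],0],
    [[-0.005,-0.083,-0.1],0],
    [[-0.005,-0.083,-0.12],0],
    [[-0.005,-0.083,-0.12],0],
    [[-0.005,-0.083,-0.12],0]
  ]
}}

```text
time: 2.8
position: [0.467, -0.2001, 0.1029]
tool_rot: [-1.928, -2.48, 0.001]
ft_force: [-0.2, 0.5, 0.7]
grip_width: 0.996
```

Run:
```python
from h import *
import pickle
o=[]
for n,b in(("top",(345,180,445,280)),("side",(280,220,380,320))):
    im=eyes.get_image(n);pickle.dump({k:np.array(v) for k,v in im.items()},open(n+"1.pkl","wb"))
    o.append(cv2.resize(im["pixels"][b[1]:b[3],b[0]:b[2]],None,fx=4,fy=4,interpolation=cv2.INTER_CUBIC))
cv2.imwrite("pics/c4.png",np.hstack(o))
s=get_state();print(s["position"],s["ft_force"])
```

```text
[ 0.46818403 -0.20031764  0.10415468] [-0.43862557 -0.113515    0.6432819 ]
```

View pics/c4.png

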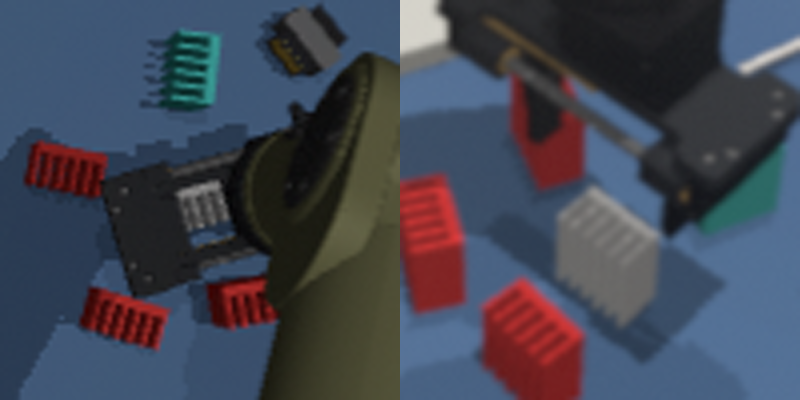

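The fingers straddle the grey sink, which is at side crop (605,255). The reds and the turquoise part are clear of the jaws. Descending and gripping.

{"name": "carry_out", "arguments": {
  "motion": [
    [[0,0,-0.02],0],
    [[0,0,-0.04],0],
    [[0,0,-0.06],0],
    [[0,0,-0.075],0],
    [[0,0,-0.085],0],
    [[0,0,-0.085],0],
    [[0,0,-0.085],0],
    [[0,0,-0.085],0]
  ]
}}

```text
time: 3.7
position: [0.4678, -0.2003, 0.0185]
tool_rot: [1.927, 2.479, 0.001]
ft_force: [-0.3, -0.1, 0.0]
grip_width: 1.0
```

{"name": "carry_out", "arguments": {
  "motion": [
    [[0,0,0],0],
    [[0,0,0],0],
    [[0,0,0],0],
    [[0,0,0],0],
    [[0,0,0],0],
    [[0,0,0],0],
    [[0,0,0],0],
    [[0,0,0],0],
    [[0,0,0],0],
    [[0,0,0],0]
  ],
  "grip": 1,
  "squeeze": 35
}}

```text
time: 4.7
position: [0.467, -0.2001, 0.0176]
tool_rot: [1.928, 2.48, 0.0]
ft_force: [0.4, 0.4, 0.3]
grip_width: 0.571
```

Gripped: 0.571 × 87 = 49.7 mm. Lifting and carrying over.

{"name": "carry_out", "arguments": {
  "motion": [
    [[0,0,0.02],0],
    [[0,0,0.05],0],
    [[0,0,0.08],0],
    [[0,0,0.1],0],
    [[0.003,0.02,0.11],-0.03],
    [[0.007,0.05,0.11],-0.08],
    [[0.012,0.085,0.11],-0.13],
    [[0.017,0.12,0.11],-0.18],
    [[0.022,0.155,0.11],-0.24],
    [[0.027,0.19,0.11],-0.3],
    [[0.032,0.225,0.11],-0.36],
    [[0.035,0.25,0.11],-0.4],
    [[0.037,0.261,0.11],-0.416],
    [[0.037,0.261,0.11],-0.416],
    [[0.037,0.261,0.08],-0.416],
    [[0.037,0.261,0.05],-0.416],
    [[0.037,0.261,0.03],-0.416],
    [[0.037,0.261,0.02],-0.416],
    [[0.037,0.261,0.02],-0.416],
    [[0.037,0.261,0.02],-0.416]
  ]
}}

```text
time: 6.7
position: [0.5046, 0.0605, 0.0383]
tool_rot: [2.399, 2.028, 0.001]
ft_force: [1.0, -0.2, -1.0]
grip_width: 0.574
```

Run:
```python
from h import *
import pickle
o=[]
for n,b in(("top",(235,170,335,270)),("side",(215,150,315,250))):
    im=eyes.get_image(n);pickle.dump({k:np.array(v) for k,v in im.items()},open(n+"2.pkl","wb"))
    o.append(cv2.resize(im["pixels"][b[1]:b[3],b[0]:b[2]],None,fx=4,fy=4,interpolation=cv2.INTER_CUBIC))
cv2.imwrite("pics/c5.png",np.hstack(o))
s=get_state();print(s["position"],s["ft_force"],s["tool_rot"])
```

```text
[0.50508454 0.06099617 0.03887162] [ 0.05782206 -0.49848732 -2.06812228] [2.3982436  2.02786199 0.00350087]
```

View pics/c5.png

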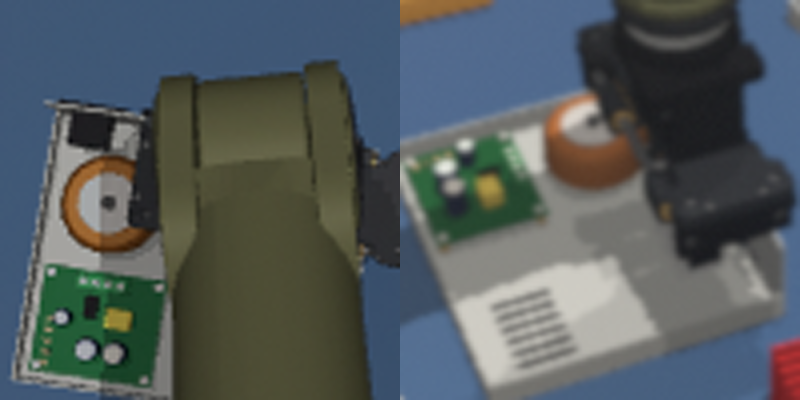

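The cameras are blocked here: in the top view the arm hides the seat, and in the side view the gripper hides the sink. I'll go by touch, lowering until the floor is felt.

{"name": "carry_out", "arguments": {
  "motion": [
    [[0,0,-0.006],0],
    [[0,0,-0.011],0],
    [[0,0,-0.015],0],
    [[0,0,-0.016],0],
    [[0,0,-0.016],0]
  ]
}}

```text
time: 7.3
position: [0.5037, 0.061, 0.0213]
tool_rot: [-2.399, -2.029, 0.001]
ft_force: [0.2, 0.6, -2.0]
grip_width: 0.574
```

{"name": "carry_out", "arguments": {
  "motion": [
    [[0,0,-0.001],0],
    [[0,0,-0.001],0],
    [[0,0,-0.002],0],
    [[0,0,-0.002],0]
  ]
}}

```text
time: 7.7
position: [0.5041, 0.0611, 0.0196]
tool_rot: [2.399, 2.029, 0.0]
ft_force: [0.1, -0.5, -1.3]
grip_width: 0.57
```

{"name": "carry_out", "arguments": {
  "motion": [
    [[0,0,-0.0005],0],
    [[0,0,-0.0005],0],
    [[0,0,-0.001],0],
    [[0,0,-0.001],0],
    [[0,0,-0.001],0]
  ]
}}

```text
time: 8.2
position: [0.5042, 0.0611, 0.0196]
tool_rot: [-2.399, -2.028, -0.001]
ft_force: [-3.7, -0.9, 8.5]
grip_width: 0.571
```

Floor contact: +8.5 N, with TCP z = 0.0196 as expected. I'll ease up to a light load and creep towards the tab along chassis +y.

{"name": "carry_out", "arguments": {
  "motion": [
    [[0,0,0.0007],0],
    [[0,0,0.0007],0],
    [[0.0002,0.001,0.0007],0],
    [[0.0003,0.002,0.0007],0],
    [[0.0005,0.003,0.0007],0],
    [[0.0005,0.003,0.0007],0],
    [[0.0005,0.003,0.0007],0]
  ]
}}

```text
time: 8.9
position: [0.5051, 0.064, 0.0196]
tool_rot: [2.398, 2.028, 0.002]
ft_force: [0.3, -1.6, 4.6]
grip_width: 0.575
```

{"name": "carry_out", "arguments": {
  "motion": [
    [[0.0002,0.001,0],0],
    [[0.0003,0.0015,0],0],
    [[0.0003,0.0015,0],0]
  ]
}}

```text
time: 9.2
position: [0.5053, 0.0653, 0.0196]
tool_rot: [2.398, 2.028, 0.001]
ft_force: [-0.5, -1.5, 5.9]
grip_width: 0.572
```

{"name": "carry_out", "arguments": {
  "motion": [
    [[0.0002,0.001,0.0002],0],
    [[0.0002,0.001,0.0002],0],
    [[0.0002,0.001,0.0002],0]
  ]
}}

```text
time: 9.5
position: [0.5053, 0.0666, 0.0196]
tool_rot: [2.399, 2.029, 0.001]
ft_force: [0.5, -0.8, 3.5]
grip_width: 0.576
```

{"name": "carry_out", "arguments": {
  "motion": [
    [[0.0002,0.001,0],0],
    [[0.0002,0.001,0],0],
    [[0.0002,0.001,0],0]
  ]
}}

```text
time: 9.8
position: [0.5053, 0.0675, 0.0196]
tool_rot: [2.399, 2.029, 0.0]
ft_force: [0.6, -1.2, 4.2]
grip_width: 0.575
```

{"name": "carry_out", "arguments": {
  "motion": [
    [[0.0002,0.001,0],0],
    [[0.0002,0.001,0],0],
    [[0.0002,0.001,0],0]
  ]
}}

```text
time: 10.1
position: [0.5054, 0.0682, 0.0196]
tool_rot: [2.399, 2.028, -0.0]
ft_force: [-0.7, -2.6, 4.4]
grip_width: 0.573
```

{"name": "carry_out", "arguments": {
  "motion": [
    [[0.0002,0.001,0],0],
    [[0.0002,0.001,0],0],
    [[0.0002,0.001,0],0]
  ]
}}

```text
time: 10.4
position: [0.5054, 0.0682, 0.0196]
tool_rot: [2.399, 2.027, -0.002]
ft_force: [-0.1, -3.9, 7.0]
grip_width: 0.572
```

{"name": "carry_out", "arguments": {
  "motion": [
    [[0.0002,0.001,0.0003],0],
    [[0.0002,0.001,0.0003],0],
    [[0.0002,0.001,0.0003],0]
  ]
}}

```text
time: 10.7
position: [0.5054, 0.0683, 0.0196]
tool_rot: [2.399, 2.026, -0.004]
ft_force: [-0.8, -5.5, 5.3]
grip_width: 0.576
```

Tab reached: y stops at 0.0683, side force -5.5 N, y'=0.151 against 0.150 from vision. I'll ease the side push and then advance towards the pad.

{"name": "carry_out", "arguments": {
  "motion": [
    [[-0.0003,-0.002,0.0002],0],
    [[0.0017,-0.0023,0.0002],0],
    [[0.0036,-0.0027,0.0002],0],
    [[0.0056,-0.003,0.0002],0],
    [[0.0076,-0.0033,0.0002],0],
    [[0.0096,-0.0037,0.0002],0],
    [[0.0096,-0.0037,0.0002],0],
    [[0.0096,-0.0037,0.0002],0]
  ]
}}

```text
time: 11.5
position: [0.5138, 0.0668, 0.0196]
tool_rot: [-2.397, -2.028, 0.004]
ft_force: [-3.6, -1.8, 6.6]
grip_width: 0.568
```

{"name": "carry_out", "arguments": {
  "motion": [
    [[0.001,-0.0002,0],0],
    [[0.002,-0.0003,0],0],
    [[0.003,-0.0005,0],0],
    [[0.003,-0.0005,0],0]
  ]
}}

```text
time: 11.9
position: [0.5165, 0.0663, 0.0196]
tool_rot: [-2.396, -2.028, 0.005]
ft_force: [-5.2, -2.8, 6.7]
grip_width: 0.571
```

{"name": "carry_out", "arguments": {
  "motion": [
    [[0,0,0.0005],0],
    [[0,0,0.0005],0],
    [[0.001,-0.0002,0.0005],0],
    [[0.002,-0.0003,0.0005],0],
    [[0.002,-0.0003,0.0005],0],
    [[0.002,-0.0003,0.0005],0]
  ]
}}

```text
time: 12.5
position: [0.5202, 0.0657, 0.0201]
tool_rot: [2.399, 2.028, -0.001]
ft_force: [-0.6, -2.8, -3.5]
grip_width: 0.572
```

{"name": "carry_out", "arguments": {
  "motion": [
    [[0.001,-0.0002,0],0],
    [[0.002,-0.0003,0],0],
    [[0.002,-0.0003,0],0],
    [[0.002,-0.0003,0],0]
  ]
}}

```text
time: 12.9
position: [0.5222, 0.0654, 0.0204]
tool_rot: [2.399, 2.028, -0.001]
ft_force: [-2.1, -3.1, -2.5]
grip_width: 0.574
```

{"name": "carry_out", "arguments": {
  "motion": [
    [[0,0,-0.0006],0],
    [[0,0,-0.0008],0],
    [[0.001,-0.0002,-0.0008],0],
    [[0.001,-0.0002,-0.0008],0],
    [[0.001,-0.0002,-0.0008],0]
  ]
}}

```text
time: 13.4
position: [0.5233, 0.0652, 0.0198]
tool_rot: [2.399, 2.028, -0.0]
ft_force: [-3.0, -4.3, 0.0]
grip_width: 0.575
```

{"name": "carry_out", "arguments": {
  "motion": [
    [[0.001,-0.0002,0],0],
    [[0.001,-0.0002,0],0],
    [[0.001,-0.0002,0],0]
  ]
}}

```text
time: 13.7
position: [0.5242, 0.065, 0.0197]
tool_rot: [-2.399, -2.028, 0.001]
ft_force: [-2.5, -4.6, -1.1]
grip_width: 0.569
```

{"name": "carry_out", "arguments": {
  "motion": [
    [[0.0008,-0.0006,-0.0002],0],
    [[0.0008,-0.0006,-0.0002],0],
    [[0.0018,-0.0008,-0.0002],0],
    [[0.0018,-0.0008,-0.0002],0],
    [[0.0018,-0.0008,-0.0002],0]
  ]
}}

```text
time: 14.2
position: [0.5257, 0.0647, 0.0196]
tool_rot: [-2.398, -2.028, 0.001]
ft_force: [-4.7, -3.6, 0.8]
grip_width: 0.575
```

{"name": "carry_out", "arguments": {
  "motion": [
    [[0.001,-0.0002,0],0],
    [[0.001,-0.0002,0],0],
    [[0.001,-0.0002,0],0]
  ]
}}

```text
time: 14.5
position: [0.526, 0.0646, 0.0196]
tool_rot: [-2.397, -2.028, 0.003]
ft_force: [-7.0, -2.9, 4.1]
grip_width: 0.571
```

Pad contact begins at x' = 0.508 (vision gave 0.507). Building the push up gradually.

{"name": "carry_out", "arguments": {
  "motion": [
    [[0.0005,-0.0001,0.0002],0],
    [[0.001,-0.0002,0.0002],0],
    [[0.001,-0.0002,0.0002],0],
    [[0.001,-0.0002,0.0002],0]
  ]
}}

```text
time: 14.9
position: [0.5262, 0.0646, 0.0197]
tool_rot: [-2.396, -2.027, 0.004]
ft_force: [-7.8, -2.3, 4.8]
grip_width: 0.573
```

{"name": "carry_out", "arguments": {
  "motion": [
    [[0.0005,-0.0001,0],0],
    [[0.001,-0.0002,0],0],
    [[0.001,-0.0002,0],0],
    [[0.001,-0.0002,0],0]
  ]
}}

```text
time: 15.3
position: [0.5265, 0.0646, 0.0197]
tool_rot: [-2.395, -2.027, 0.006]
ft_force: [-10.9, -2.4, 8.4]
grip_width: 0.568
```

{"name": "carry_out", "arguments": {
  "motion": [
    [[0,0,0.0005],0],
    [[0,0,0.0008],0],
    [[0,0,0.0008],0],
    [[0,0,0.0008],0],
    [[0,0,0.0008],0]
  ]
}}

```text
time: 15.8
position: [0.5265, 0.0646, 0.0197]
tool_rot: [-2.395, -2.027, 0.006]
ft_force: [-8.3, -2.6, 0.3]
grip_width: 0.572
```

Run:
```python
from h import *
c=np.array([.9861,-.1659,0]);F=[]
for i in range(6):
    eyes.get_image("side");s=get_state();F.append(s["ft_force"])
F=np.array(F);print(F.mean(0),F.std(0),(F@c).mean(),s["position"],s["torque"],s["time"])
R=cv2.Rodrigues(s["tool_rot"])[0];print(R.round(4))
```

```text
[-7.91918985 -2.32275048  0.6675598 ] [0.21412427 0.55876827 0.50682998] -7.423768809378173 [0.52646585 0.06453885 0.01968477] [-0.57380126  1.65083483  0.06190568] 16.1
[[ 1.654e-01  9.862e-01 -5.500e-03]
 [ 9.862e-01 -1.654e-01  5.000e-04]
 [-4.000e-04 -5.500e-03 -1.000e+00]]
```

{"name": "carry_out", "arguments": {
  "motion": [
    [[0.0005,-0.0001,0.0002],0],
    [[0.001,-0.0002,0.0003],0],
    [[0.0015,-0.0003,0.0004],0],
    [[0.002,-0.0003,0.0005],0],
    [[0.002,-0.0003,0.0005],0],
    [[0.002,-0.0003,0.0005],0],
    [[0.002,-0.0003,0.0005],0]
  ]
}}

```text
time: 16.8
position: [0.527, 0.0645, 0.0198]
tool_rot: [-2.393, -2.026, 0.01]
ft_force: [-11.2, -1.6, 0.9]
grip_width: 0.574
```

```bash
cat > f.py <<'E'
from h import *
c=np.array([.9861,-.1659,0]);F=[]
for i in range(5):
    eyes.get_image("side");s=get_state();F.append(s["ft_force"])
F=np.array(F);p=s["position"];print("F",F.mean(0).round(2),"push",(F@c).mean().round(2),p.round(5),"x'y'",p@c,p@[.1659,.9861,0],s["torque"].round(2),s["time"],s["grip_width"])
R=cv2.Rodrigues(s["tool_rot"])[0];print(R.round(4).tolist(),np.degrees(np.arctan2(R[1,0],R[0,0])))
E
python3 f.py
```

```text
F [-10.84  -1.74   1.61] push -10.4 [0.52703 0.06447 0.01976] x'y' 0.5090080396125823 0.15101098331403898 [-0.43  2.2   0.03] 17.05 0.5695805344585146
[[0.1653, 0.9862, -0.0085], [0.9862, -0.1653, 0.0007], [-0.0007, -0.0085, -1.0]] 80.48521407323722
```

{"name": "carry_out", "arguments": {
  "motion": [
    [[0.0005,-0.0001,0.0002],0],
    [[0.001,-0.0002,0.0003],0],
    [[0.0013,-0.0002,0.0004],0],
    [[0.0013,-0.0002,0.0004],0],
    [[0.0013,-0.0002,0.0004],0],
    [[0.0013,-0.0002,0.0004],0]
  ]
}}

```text
time: 17.65
position: [0.5273, 0.0644, 0.0198]
tool_rot: [-2.392, -2.025, 0.012]
ft_force: [-11.9, -0.6, 1.5]
grip_width: 0.571
```

```bash
python3 f.py
python3 - <<'E'
from h import *
im=eyes.get_image("side");im2=eyes.get_image("top")
o=[cv2.resize(i["pixels"][b[1]:b[3],b[0]:b[2]],(400,400),interpolation=cv2.INTER_CUBIC) for i,b in((im,(255,160,325,230)),(im2,(250,170,430,350)))]
cv2.imwrite("pics/c6.png",np.hstack(o))
E
```

```text
F [-12.3   -1.67   1.65] push -11.85 [0.52731 0.06442 0.01978] x'y' 0.5092929636150357 0.15100872767017734 [-0.4   2.52  0.12] 17.9 0.573393930776301
[[0.1651, 0.9862, -0.0105], [0.9863, -0.1651, 0.0008], [-0.001, -0.0105, -0.9999]] 80.49563463208311
```

View pics/c6.png

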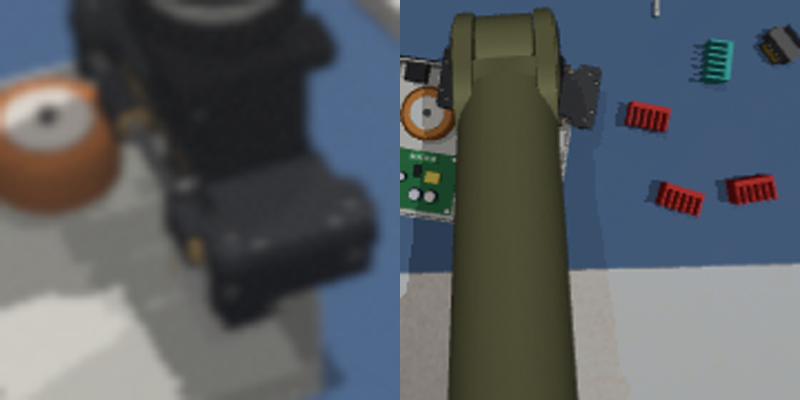

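The view shows the gripper at the seat, side crop (280,230), with the reds and turquoise unmoved. The sink itself is hidden. The force slope is about 5 N/mm, which matches the pad. I'll add a touch for friction and hold for a few seconds.

{"name": "carry_out", "arguments": {
  "motion": [
    [[0.0005,-0.0001,0.0002],0],
    [[0.0005,-0.0001,0.0002],0],
    [[0.0005,-0.0001,0.0002],0],
    [[0.0005,-0.0001,0.0002],0],
    [[0.0005,-0.0001,0.0002],0],
    [[0.0005,-0.0001,0.0002],0],
    [[0.0005,-0.0001,0.0002],0],
    [[0.0005,-0.0001,0.0002],0],
    [[0.0005,-0.0001,0.0002],0],
    [[0.0005,-0.0001,0.0002],0],
    [[0.0005,-0.0001,0.0002],0],
    [[0.0005,-0.0001,0.0002],0],
    [[0.0005,-0.0001,0.0002],0],
    [[0.0005,-0.0001,0.0002],0],
    [[0.0005,-0.0001,0.0002],0],
    [[0.0005,-0.0001,0.0002],0],
    [[0.0005,-0.0001,0.0002],0],
    [[0.0005,-0.0001,0.0002],0],
    [[0.0005,-0.0001,0.0002],0],
    [[0.0005,-0.0001,0.0002],0]
  ]
}}

```text
time: 20.0
position: [0.5275, 0.0644, 0.0198]
tool_rot: [-2.392, -2.025, 0.013]
ft_force: [-12.8, -1.0, 1.4]
grip_width: 0.576
```

{"name": "carry_out", "arguments": {
  "motion": [
    [[0,0,0],0],
    [[0,0,0],0],
    [[0,0,0],0],
    [[0,0,0],0],
    [[0,0,0],0],
    [[0,0,0],0],
    [[0,0,0],0],
    [[0,0,0],0],
    [[0,0,0],0],
    [[0,0,0],0],
    [[0,0,0],0],
    [[0,0,0],0],
    [[0,0,0],0],
    [[0,0,0],0],
    [[0,0,0],0],
    [[0,0,0],0],
    [[0,0,0],0],
    [[0,0,0],0],
    [[0,0,0],0],
    [[0,0,0],0]
  ]
}}

```text
time: 22.0
position: [0.5274, 0.0644, 0.0198]
tool_rot: [-2.392, -2.025, 0.013]
ft_force: [-14.1, -0.0, 1.8]
grip_width: 0.574
```

```bash
python3 f.py
```

```text
F [-12.76  -1.61   1.17] push -12.31 [0.52743 0.06437 0.01979] x'y' 0.5094184162700252 0.15097847986721785 [-0.33  2.58  0.1 ] 22.25 0.5681290987632508
[[0.1651, 0.9862, -0.0113], [0.9863, -0.1651, 0.0008], [-0.0011, -0.0113, -0.9999]] 80.49462814154693
```

```bash
python3 -c "
from bench import ticket;print(ticket.close_job())"
```

```text
the job is handed in; nothing more can be done
None
```

The grey heat sink is standing on the chassis floor against the thermal pad and the yellow tab. The arm is still gripping and pressing it. I handed the job in at about 22 s.

**Last checks:**
- **Push:** about 12.3 N into the pad, steady for over 4 s. The force rose at about 5 N/mm, as expected for the pad. Contact began close to where the cameras had put it (x' ≈ 0.507 m).
- **Tab:** side force of about 3–4 N against it. The side position was 0.151 m, against 0.150 m from the cameras.
- **Floor:** light contact, roughly 3 N.
- **Square to the panel:** tool yaw 80.49° against the 80.45° I aimed for, based on the measured chassis angle.
- **Grip:** jaws about 49.7 mm apart, at 35 N.

**Less certain:**
- **Tilt:** the push tilts the tool about 0.65°, so the heat sink probably leans very slightly towards the panel.
- **Hidden view:** the arm and gripper hid the heat sink at the seat, so the final fit was checked by force and arm position, not by sight.
- **Camera disagreement:** the two views differed by about 4 mm and 2° on where the heat sink first stood. I used the mean, and the grip closed on it at the right width.

The red and turquoise look-alikes were unmoved in the last picture. I didn't check the other bench items again after the move.

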